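# Set the sieve shaker to speed 4 and start it

## Task

Set the sieve shaker's speed selector to 4: with a fingertip, push the selector's lever clockwise, click by click, from wherever it stands to the stop marked with four dots, without gripping it and without letting it run on to 5. Then press the larger button on the push-button box all the way down and let it come up again. Leave the small test button and everything lying about alone.

Things in the scene. Friction and masses are not known exactly. Their poses are not given: they have to be found in the camera images.
- selector (a joint): Angle of the speed selector's lever, rad, growing clockwise seen from above. Six sprung stops 0.524 rad (30 degrees) apart: speed 0 at 0.0 up to 5 at 2.618; 4 is 2.094. It starts at 0, 1 or 2. Half-way between stops is a crest: once past it the lever springs on to the next stop by itself and stays; short of it, it springs back. 3 to 6 N, 50 mm from the axis, carries it over.
- selector_axis (a point): On the selector's vertical axis, on the flat top of the console, 80 mm above the bench. Its x points away from the operator, y to the operator's left, z up. At speed 0 the lever points 75 degrees left of x, at speed 4 45 degrees right of x.
- console: Cream metal console, 240 x 260 mm, 80 mm high, fixed to the bench; origin at its underside, below the selector's axis. A 1 mm thick aluminium disc, 76 mm in radius, lies under the lever; round it, 94 mm from the axis, black marks show the stops: a short bar for 0, then 1 to 5 dots. Its top is clear but for the lever and one tin.
- lever_tip (a point): Top of the lever's outer end, 72 mm from the axis, 39 mm above the console's top. The lever is a black upright radial bar with a white line on top, 18 mm thick over its two flat cheeks, which reach 34 mm above the console's top; a 10 mm wide rib rises to 39 mm. Underside 4 to 6 mm above the console. Hub round the axis 42 mm in diameter, 28 mm high.
- lever_push (a point): Centre of the flat upright face on the lever's counter-clockwise side, the side to push on; 45 mm from the axis, 20 mm above the console's top. The face is 55 mm long, 28 mm high. x points outward along the lever, y out of the face. Pressing this face and the opposite one at once counts as gripping.
- start (a joint): Travel of the larger push button, m: 0 up, 0.006 fully down (5 N); it springs back.
- start_top (a point): Centre of the top of the larger button, grey, 34 mm in diameter, pressed straight down. It sits in the cream push-button box (90 x 130 mm, 50 mm high, fixed to the bench), towards the console.
- test (a joint): Travel of the small test button, m: 0 up, 0.005 down. To be left alone.
- test_top (a point): Centre of the top of the small test button, grey, 18 mm in diameter, 68 mm from the larger one on the same box.
- tin_a: Aluminium moisture tin with lid, 53 mm in diameter, 32 mm high, standing on the console's front right corner. Origin at its underside. Leave it alone.
- tin_b: A like tin standing on the bench in front of the push-button box. Origin at its underside. Leave it alone.
- core: Steel sampling ring, 62 mm in diameter, 40 mm high, standing on the bench behind the push-button box. Origin at its underside. Leave it alone.
- mallet: Mallet with a wooden handle lying on the bench, far right. Leave it alone.
- brush: Wooden brush lying on the bench, front left. Leave it alone.
- wash_bottle: White bottle, 68 mm in diameter, 190 mm high, standing left of the console. Origin at its underside. Leave it alone.

How it is judged:
On the way, in this order (a step that is already met when the one before it is completed fails the run):
1. the selector's lever stands at speed 4 (value of joint selector between 1.9744 and 2.2144 rad), for 0.3 s.
2. the larger button is pressed down (value of joint start above 0.0045 m), for 0.05 s.
At the end, for the whole second after the job is handed in: The lever rests at speed 4 (joint within 0.12 rad of 2.094), the larger button has been pressed at least 4.5 mm after that and is up again, the test button is up (all of step 1 and value of joint each of start, test below 0.0015 m); the robot touches nothing.
It fails at once if the lever was pushed on past 4 towards 5 (more than 0.3 rad beyond 4) (value of joint selector above 2.3944 rad).
It fails at once if the start button was pressed while the selector was not at 4 (value of joint start above 0.003 m and not (value of joint selector between 1.9744 and 2.2144 rad)).
It fails at once if the lever was gripped: both its cheeks pressed at once (contact force between the fingers and selector_c2 above 1 N and contact force between the fingers and selector_c3 above 1 N).
It fails at once if the test button was pressed (value of joint test above 0.003 m).
It fails at once if a bystander was lifted or shifted by more than 20 mm (distance of any of tin_a, tin_b, core, mallet, brush, wash_bottle from where it was at the start of the episode above 0.02 m).
It also fails if it takes over 48 s, if anything falls off the work surface, if the arm or the gripper's body presses on something with over 40 N, if the wrist force passes 120 N, or if a joint passes its speed limit or range.

## Robot

A 6-joint arm with a two-finger parallel gripper is mounted at the origin on the work surface. World frame = base frame: x ahead of the robot, y to its left, z up, the work surface at z = 0. Lengths are in m, angles in rad, forces in N, time in s.
With the tool pointing down it reaches from about 0.35 to 0.85 m from the base axis. Payload 8.1 kg.
Tool frame: the origin (TCP) lies between the finger pads; the fingertips stand 11 mm ahead of it and the grasp point (between the pads) lies 8 mm behind it (robot.tips_ahead is the distance from the TCP to the fingertips, in m); z points along the fingers, y is the line along which they close (so a half turn about z gives the same grasp; the last joint's range is limited). The gripper opens to 93 mm and grips with 3 to 60 N. Pads are 15 mm wide; open, the fingers measure 128 mm over their backs; the gripper's body (75 mm by 188 mm) begins 65 mm behind the grasp point.
Start: joints at [1.091, 0.13, 1.488, -0, 1.523, -0.085], TCP at [0.231, 0.554, 0.23] pointing down, gripper open.
Joint ranges: [-2.96, 2.96], [-0.89, 2.26], [0.02, 2.5], [-1.34, 4.48], [0, 2.73], [-2.66, 2.66]. Speed limits (rad/s): [2.39, 2.39, 2.79, 3.14, 3.14, 3.14].

## Interface

Orientations are given as a rotation vector (axis times angle).
In Python, from plant import robot gives the robot as it stands. The module is installed in compiled form; this text tells all that it offers.
- The arm moves only by the tool move_arm, never from a script. Its argument "deltas" is one flat list of numbers, 7 for each row, row after row: the shift along the tool's x, y, z in m, then the turn, a rotation vector about the tool's x, y, z in rad, then the opening, from 0 (shut) to 1 (fully open). A call has 1 to 12 rows; each row is the pose to reach, as a shift and turn from the pose commanded when the call began, along the tool's axes at that moment; what a row does not reach only later rows make up. A row lasts 1/8 s, in which the tool goes at most 62.5 mm and 10.7 degrees, less where a joint would pass 70% of its speed; a pose out of reach is approached as far as the arm can. A call with a gripper value outside its range is refused whole. The fingers move at their own pace and stop on an object; "squeeze" is the grip in N (left out, the last holds). Time passes only in rows, so rows that repeat a pose let the fingers close. It gives the time, the measured TCP pose, the force, the opening and the grip force at its end, in the units of the state.
- robot.read_state(): the state, without advancing time (a new reading comes with each control period).
- robot.read_camera(name): name is "side" or "top"; returns (picture, depth): 480x640x3 uint8, red, green, blue; 480x640 float32, m along the optical axis (not along the pixel's ray), 0 where there is no reading.
- robot.camera_model(name): a dict with "K" (3x3 intrinsics, pixels), "k1" (the pictures are not rectified: a ray, as slopes to the right and down, at radius r is drawn at 1 + k1 r^2 times it, then the intrinsics apply), "R" (3x3) and "t" (3): a world point X has camera coordinates R X + t. Camera axes: x right, y down, z forward; pixel columns grow to the right and rows downward; lengths in m; the calibration is good to about 2 mm. A picture is of the moment at which its call begins. camera_model takes no time and is no camera call.
- robot.close_job(): hands the job in; it is judged then, once.
Trained networks look in the newest picture that a camera, given by its name, has taken for a name from the list of things; names that differ only in an ending like _2 or _b are one class to them, and where a whole thing is asked for, a point or a joint stands for the part that bears it (a point fixed in the world has none). Each returns a list of dicts, best first, with "confidence" (0 to 1); they miss things now and then, are a little off and sometimes report something else, mostly with a low value. They report only what shows in the picture. A call takes as long as a camera call.
- robot.recognise(camera, label): "uv" ([column, row] in pixels, amid what is visible of it).
The state is a dict: "t": time; "q": joint angles; "dq": joint speeds; "joint_torque": joint torques, N m; "tool_pos": TCP position; "orientation": TCP orientation; "force": force on the tool from outside, world axes, zero at the start; "wrist_torque": the same for the moment, N m; "opening": finger opening in m; "gripper_force": force on a finger pad.
Only numpy, scipy, OpenCV 4.12 (cv2) and the standard library are available. Lean on these libraries where they do the work, as an engineer would, in place of code of your own. Each camera call takes 0.05 s, during which the arm holds its last target. There are 200 camera calls.

## Working session

There is one attempt and no reset: what is moved stays moved. The work goes in short steps, Python scripts to look and compute and a tool call to move; the robot and the scene stay as the last step left them, time stands still between calls to the robot, and variables do not carry over. Pictures are saved under pics/ and viewed, at most 10 in all, crops included, and the job is handed in when it is done.

Besides the shell and the picture viewer there is one more tool, called after ">>>" as name(argument=value, ...) on one line, values as JSON. move_arm: Moves the arm, as the interface text tells. Its arguments: {"type":"object","properties":{"deltas":{"type":"array","items":{"type":"number"}},"squeeze":{"type":"number"}},"required":["deltas"]}

```bash
mkdir -p pics
cat > h.py <<'E'
import numpy as np, cv2
from plant import robot
def ray(cam,uv):
    m=robot.camera_model(cam);K=np.array(m["K"]);R=np.array(m["R"]);t=np.array(m["t"])
    d=np.array([(uv[0]-K[0,2])/K[0,0],(uv[1]-K[1,2])/K[1,1]]);s=d.copy()
    for _ in range(20): s=d/(1+m["k1"]*(s@s))
    return -R.T@t, R.T@np.array([s[0],s[1],1.])
def atz(cam,uv,z):
    o,d=ray(cam,uv);return o+d*(z-o[2])/d[2]
def atdepth(cam,uv,dep):
    o,d=ray(cam,uv);return o+d*dep
def proj(cam,X):
    m=robot.camera_model(cam);K=np.array(m["K"]);c=np.array(m["R"])@X+np.array(m["t"]);s=c[:2]/c[2]
    s=s*(1+m["k1"]*(s@s));return K[:2,:2]@s+K[:2,2]
E
python3 - <<'E'
from h import *
np.set_printoptions(precision=4,suppress=True)
for c in("side","top"):
    im,d=robot.read_camera(c);cv2.imwrite(f"pics/{c}0.png",im[:,:,::-1]);np.save(f"{c}0.npy",d)
    for l in["selector","lever_tip","start_top","test_top","tin_a","core","console","wash_bottle","lever_push","selector_axis"]:
        for r in robot.recognise(c,l)[:2]:
            uv=r["uv"];dd=d[int(uv[1]),int(uv[0])];print(c,l,round(r["confidence"],2),np.array(uv),atdepth(c,uv,dd) if dd>0 else None)
print(robot.read_state())
E
```

```text
side selector 0.81 [338.6 202.3] [0.5579 0.0942 0.1083]
side lever_tip 0.59 [342.3 201.2] [0.5684 0.0945 0.1114]
side start_top 0.55 [325.6 300.7] [ 0.4855 -0.2787  0.0737]
side test_top 0.41 [328.4 317.9] [ 0.4894 -0.3123  0.0499]
side tin_a 0.79 [275.8 328.7] [ 0.3661 -0.3201  0.031 ]
side tin_a 0.52 [312.9 225.8] [ 0.4754 -0.0223  0.1114]
side core 0.65 [378.3 322.3] [ 0.6139 -0.2931  0.0092]
side console 0.97 [336.  224.3] [0.5434 0.0222 0.0826]
side wash_bottle 0.77 [282.7 154.9] [0.4113 0.4091 0.0955]
side lever_push 0.78 [339.2 200.8] [0.5587 0.0891 0.1166]
side selector_axis 0.94 [336.6 225.1] [0.5449 0.02   0.0814]
top selector 0.69 [256.9 206.7] [0.5575 0.111  0.0844]
top lever_tip 0.68 [261.7 206.1] [0.5491 0.0957 0.122 ]
top start_top 0.64 [163.5 311. ] [0.3085 0.3483 0.0192]
top start_top 0.5 [410.4 234.3] [ 0.4871 -0.2679  0.0681]
top test_top 0.52 [440.2 234.5] [ 0.4852 -0.3409  0.0708]
top tin_a 0.96 [307.7 238. ] [ 0.4707 -0.014   0.1174]
top tin_a 0.62 [427.2 283.4] [ 0.3693 -0.3118  0.0271]
top console 0.95 [263.2 214.5] [0.5315 0.0931 0.109 ]
top console 0.7 [119.2 263.6] [0.4114 0.4247 0.1348]
top wash_bottle 0.95 [121.3 264.3] [0.4098 0.42   0.1341]
top lever_push 0.8 [259.2 204.9] [0.5522 0.1017 0.1218]
top selector_axis 0.8 [263.1 216.9] [0.526  0.0935 0.1074]
{'t': 1.1, 'q': array([ 1.0906,  0.1304,  1.4882, -0.    ,  1.523 , -0.0854]), 'dq': array([0.001 , 0.0001, 0.0006, 0.0001, 0.0004, 0.0012]), 'joint_torque': array([ -0.0012, -55.9767, -49.2067,   0.0768,   0.0222,   0.    ]), 'tool_pos': array([0.2308, 0.5538, 0.2296]), 'orientation': array([ 0.6161,  3.0806, -0.    ]), 'force': array([0.5622, 0.7577, 0.6688]), 'wrist_torque': array([ 0.0193,  0.0675, -0.0011]), 'gripper_force': 0.0, 'opening': 0.09308003758425726}
```

View pics/top0.png

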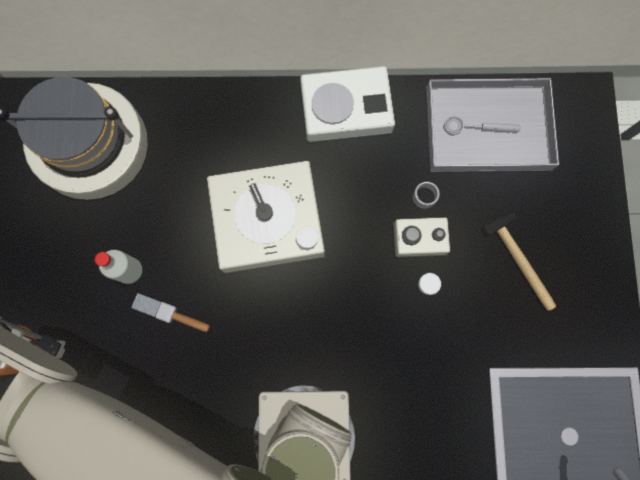

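View pics/side0.png

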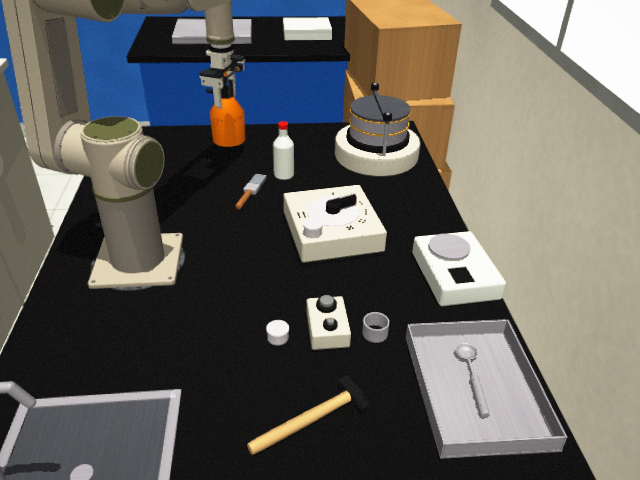

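The top view shows the console at about (265,215), turned slightly anticlockwise. The lever runs from the hub at (264,212) to about (253,185), which suggests speed 2. The larger button is at (411,235) and the test button at (439,234). I'll zoom in and measure.

Run:
```python
from h import *
np.set_printoptions(precision=4,suppress=True)
im=cv2.imread("pics/top0.png");d=np.load("top0.npy")
a=cv2.resize(im[155:275,200:330],None,fx=4.5,fy=4.5,interpolation=cv2.INTER_CUBIC)
cv2.imwrite("pics/z1.png",a)
# console top: pixels by height
vv,uu=np.mgrid[150:280,195:335]
P=np.array([atdepth("top",(u,v),d[v,u]) if d[v,u]>0 else [0,0,0] for u,v in zip(uu.ravel(),vv.ravel())])
g=cv2.cvtColor(im,cv2.COLOR_BGR2HSV)[150:280,195:335].reshape(-1,3)
m=(abs(P[:,2]-.08)<.012)
h=np.float32(P[m][:,:2]);r=cv2.minAreaRect(h);print("console z",np.median(P[m][:,2]),r)
# cream mask on plane z=.08
mk=((g[:,2]>120)).reshape(130,140).astype(np.uint8)
mk=cv2.morphologyEx(mk,cv2.MORPH_CLOSE,np.ones((9,9)))
c=max(cv2.findContours(mk,0,2)[0],key=cv2.contourArea).reshape(-1,2)+[195,150]
q=np.float32([atz("top",p,.08)[:2] for p in c]);print("img rect",cv2.minAreaRect(q))
# disc: grey bright low-sat ; lever black on high
m=(P[:,2]>.095)&(g[:,2]<90);print("lever black",m.sum())
L=P[m];mu=L.mean(0);w=np.linalg.svd(L[:,:2]-mu[:2])[2][0];print(mu,w,np.ptp((L[:,:2]-mu[:2])@w))
# buttons
vv,uu=np.mgrid[210:265,385:460]
P=np.array([atdepth("top",(u,v),d[v,u]) if d[v,u]>0 else [0,0,0] for u,v in zip(uu.ravel(),vv.ravel())])
for n in(0.04,.05,.055,.06,.065,.07,.075):print(n,((P[:,2]>n)&(P[:,2]<n+.005)).sum())
m=P[:,2]>.06;m&=P[:,1]>-.31
print("start",P[m].mean(0),np.ptp(P[m],axis=0),np.median(P[m],axis=0))
m=(P[:,2]>.056)&(P[:,1]<-.31);print("test",P[m].mean(0),np.ptp(P[m],axis=0))
m=(abs(P[:,2]-.05)<.006);print("box",cv2.minAreaRect(np.float32(P[m][:,:2])))
b=cv2.resize(im[205:270,380:465],None,fx=6.5,fy=6.5,interpolation=cv2.INTER_CUBIC)
cv2.imwrite("pics/z2.png",b)
```

```text
Traceback (most recent call last):
  File "h.py", line 11, in atdepth
    o,d=ray(cam,uv);return o+d*dep
        ~~~^^^^^^^^
  File "h.py", line 4, in ray
    m=robot.camera_model(cam);K=np.array(m["K"]);R=np.array(m["R"]);t=np.array(m["t"])
ValueError: time passes only in moves, steps and waits
```

View pics/z1.png

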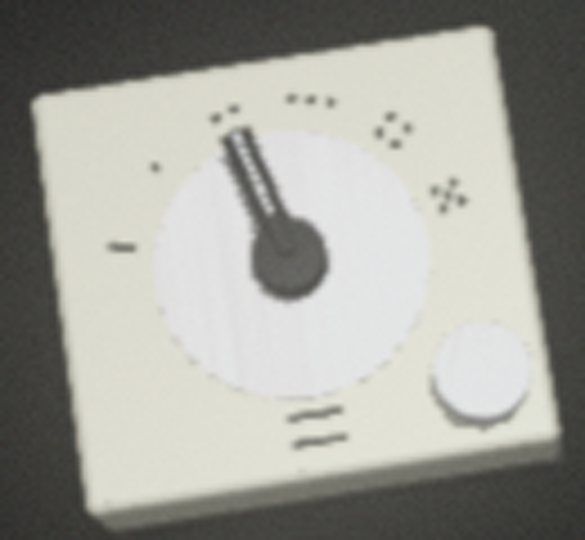

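The crop shows the lever pointing at the two-dot mark, so it is at speed 2. The disc centre is near crop (292,264). The four dots are at crop (394,130).

```bash
sed -i 's/^def ray/import functools\nCM=functools.cache(lambda c: robot.camera_model(c))\ndef ray/; s/m=robot.camera_model(cam)/m=CM(cam)/' h.py
python3 - <<'E'
from h import *
np.set_printoptions(precision=4,suppress=True)
im=cv2.imread("pics/top0.png");d=np.load("top0.npy")
cr=lambda x,y:((x+.5)/4.5-.5+200,(y+.5)/4.5-.5+155)
A=atz("top",cr(292,264),.081);print("disc centre",A)
print("disc L/R/T/B",[atz("top",cr(*p),.081)[:2]-A[:2] for p in((153,262),(431,266),(292,130),(292,399))])
ang=lambda p:np.degrees(np.arctan2(*(p-A)[:2][::-1]))
for n,p in dict(bar=(121,246),d1=(155,167),d2=(225,115),d3=(311,100),d4=(394,130),d5=(448,195)).items():
    X=atz("top",cr(*p),.08);print(n,ang(X),np.linalg.norm((X-A)[:2]))
T=atz("top",cr(237,130),.119);print("tip",T,ang(T),np.linalg.norm((T-A)[:2]))
C=np.array([atz("top",cr(*p),.08)[:2] for p in((34,98),(490,28),(560,438),(88,512))])
print("console corners",C,C.mean(0),np.degrees(np.arctan2(*(C[0]-C[3])[::-1])))
print("tinA",atz("top",cr(481,370),.112))
vv,uu=np.mgrid[210:265,385:460]
P=np.array([atdepth("top",(u,v),d[v,u]) if d[v,u]>0 else [0,0,0] for u,v in zip(uu.ravel(),vv.ravel())])
print([(n,((P[:,2]>n)&(P[:,2]<n+.005)).sum()) for n in(0.04,.045,.05,.055,.06,.065,.07,.075)])
m=(P[:,2]>.058)&(P[:,1]>-.31)
print("start",P[m].mean(0),np.ptp(P[m],axis=0))
m=(P[:,2]>.056)&(P[:,1]<-.31);print("test",P[m].mean(0),np.ptp(P[m],axis=0))
print("start img",atz("top",(411,235),.065))
b=cv2.resize(im[205:270,380:465],None,fx=6.5,fy=6.5,interpolation=cv2.INTER_CUBIC)
cv2.imwrite("pics/z2.png",b)
E
```

```text
disc centre [0.5415 0.0924 0.081 ]
disc L/R/T/B [array([0.002 , 0.0763]), array([-0.002 , -0.0763]), array([0.0764, 0.0004]), array([-0.0755, -0.0004])]
bar 83.06929656673641 0.09484178776476554
d1 53.532936704871595 0.09467078043821489
d2 23.7287776181511 0.09371284649507292
d3 -6.093032766039002 0.09449622197465554
d4 -36.41445854078932 0.0946011995996346
d5 -65.85379157227872 0.09412747250410765
tip [0.6067 0.1191 0.119 ] 22.264939554301044 0.07046118218965125
console corners [[ 0.6382  0.2364]
 [ 0.6763 -0.0176]
 [ 0.443  -0.0533]
 [ 0.4054  0.2017]] [0.5407 0.0918] 8.464375981274973
tinA [ 0.4747 -0.0111  0.112 ]
[(0.04, np.int64(108)), (0.045, np.int64(571)), (0.05, np.int64(639)), (0.055, np.int64(121)), (0.06, np.int64(165)), (0.065, np.int64(86)), (0.07, np.int64(107)), (0.075, np.int64(31))]
start [ 0.4859 -0.2715  0.0673] [0.0608 0.0561 0.0234]
test [ 0.4892 -0.3385  0.0642] [0.0789 0.049  0.0238]
start img [ 0.4859 -0.2699  0.065 ]
```

View pics/z2.png

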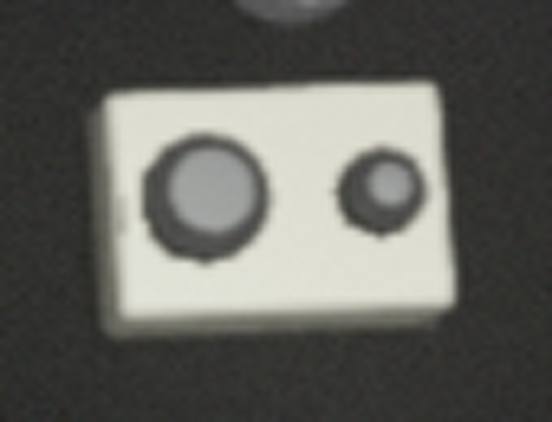

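The grey top of the large button is at crop (211,190), and the small one at (393,185). The lever is at world angle 23.5° and the target is -36.5°. Next I'll work out the moves in tool axes.

```bash
cat >> h.py <<'E'
from scipy.spatial.transform import Rotation as Ro
AX=np.array([.5413,.0922])
def row(p,yaw,s=None):   # p world TCP, yaw = world angle of tool y (deg), tool straight down
    s=s or robot.read_state();R=Ro.from_rotvec(s["orientation"])
    y=np.radians(yaw);Y=np.array([np.cos(y),np.sin(y),0]);Z=np.array([0,0,-1.])
    T=Ro.from_matrix(np.c_[np.cross(Y,Z),Y,Z])
    return np.r_[R.inv().apply(np.array(p)-s["tool_pos"]),(R.inv()*T).as_rotvec()]
def pushpose(phi,off,r=.05,z=.103):
    a=np.radians(phi);e=np.array([np.cos(a),np.sin(a)]);n=np.array([-e[1],e[0]])
    return np.r_[AX+r*e+off*n,z],phi+90
E
python3 - <<'E'
from h import *
np.set_printoptions(precision=4,suppress=True)
p,y=pushpose(23.5,.050,z=.20)
s=robot.read_state();print(p,y,row(p,y,s))
print("start", atz("top",((211.5)/6.5-.5+380,190.5/6.5-.5+205),.072),atz("top",((393.5)/6.5-.5+380,185.5/6.5-.5+205),.072))
E
```

```text
[0.5672 0.158  0.2   ] 113.5 [-0.4628 -0.236   0.0296 -0.     -0.     -0.8049]
start [ 0.4875 -0.2713  0.072 ] [ 0.4886 -0.3404  0.072 ]
```

>>> move_arm(deltas=[-0.03, -0.015, -0.04, 0, 0, -0.08, 0, -0.08, -0.04, -0.05, 0, 0, -0.18, 0, -0.13, -0.066, -0.05, 0, 0, -0.3, 0, -0.18, -0.092, -0.05, 0, 0, -0.42, 0, -0.23, -0.117, -0.05, 0, 0, -0.54, 0, -0.28, -0.143, -0.05, 0, 0, -0.66, 0, -0.33, -0.168, -0.04, 0, 0, -0.76, 0, -0.38, -0.194, -0.02, 0, 0, -0.805, 0, -0.43, -0.219, 0, 0, 0, -0.805, 0, -0.463, -0.236, 0.03, 0, 0, -0.805, 0, -0.463, -0.236, 0.03, 0, 0, -0.805, 0, -0.463, -0.236, 0.03, 0, 0, -0.805, 0])

```text
t: 2.6
tool_pos: [0.5672, 0.1584, 0.2]
orientation: [0.639, -3.076, -0.001]
force: [0.5, 0.8, 0.2]
opening: 0.0007
gripper_force: 0.0
```

Run:
```python
from h import *
np.set_printoptions(precision=4,suppress=True)
s=robot.read_state();print(s["t"],s["tool_pos"],s["force"],s["opening"],s["q"])
print(row(*pushpose(23.5,.050),s));print(row(*pushpose(23.5,.030),s))
im,d=robot.read_camera("side");cv2.imwrite("pics/s1.png",cv2.resize(im[100:300,240:440],None,fx=3,fy=3,interpolation=2)[:,:,::-1])
```

```text
2.6 [0.5672 0.1584 0.2   ] [0.5385 0.8275 0.1804] 0.0006847312839082577 [ 0.1849  0.1155  1.5584  0.0005  1.4677 -1.7958]
[ 0.0001 -0.0004  0.097   0.0005  0.     -0.0002]
[ 0.0001 -0.0204  0.097   0.0005  0.     -0.0002]
```

View pics/s1.png

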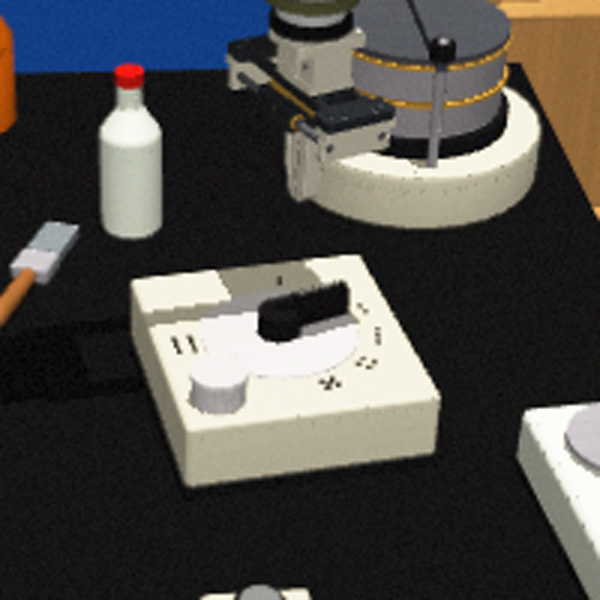

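The closed fingers are above and to the left of the lever, with clear space below them. I'll descend, then close in on the face.

>>> move_arm(deltas=[0, 0, 0.05, 0, 0, 0, 0, 0, 0, 0.09, 0, 0, 0, 0, 0, 0, 0.097, 0, 0, 0, 0, 0, -0.005, 0.097, 0, 0, 0, 0, 0, -0.01, 0.097, 0, 0, 0, 0, 0, -0.015, 0.097, 0, 0, 0, 0, 0, -0.018, 0.097, 0, 0, 0, 0, 0, -0.02, 0.097, 0, 0, 0, 0, 0, -0.02, 0.097, 0, 0, 0, 0])

```text
t: 3.78
tool_pos: [0.5754, 0.1394, 0.1026]
orientation: [0.639, -3.076, -0.0]
force: [0.0, 0.2, -0.6]
opening: 0.0003
gripper_force: 0.0
```

>>> move_arm(deltas=[0, -0.002, 0, 0, 0, 0, 0, 0, -0.004, 0, 0, 0, 0, 0, 0, -0.006, 0, 0, 0, 0, 0, 0, -0.006, 0, 0, 0, 0, 0])

```text
t: 4.28
tool_pos: [0.5778, 0.1342, 0.1026]
orientation: [-0.64, 3.076, 0.001]
force: [-0.7, 1.8, -0.3]
opening: 0.0008
gripper_force: 0.7
```

Contact is made at about 1.9 N. Next I'll work out the arc to click 3 and then click 4.

Run:
```python
from h import *
np.set_printoptions(precision=4,suppress=True)
s=robot.read_state();e=np.array([np.cos(np.radians(23.5)),np.sin(np.radians(23.5))]);v=s["tool_pos"][:2]-AX
print("r,off",v@e,v@[-e[1],e[0]])
for f in(20,17,14,11,8,5,3):print(f,row(*pushpose(f,.0245,z=s["tool_pos"][2]),s))
```

```text
r,off 0.05017708035619329 0.02398627216181127
20 [-0.0012 -0.0026 -0.      0.0004  0.0001  0.061 ]
17 [-0.0023 -0.0053 -0.      0.0004  0.0001  0.1134]
14 [-0.0032 -0.0081 -0.      0.0004  0.0001  0.1658]
11 [-0.0039 -0.0109 -0.      0.0004  0.0001  0.2181]
8 [-0.0046 -0.0137 -0.      0.0004  0.0001  0.2705]
5 [-0.005  -0.0166 -0.      0.0004  0.      0.3228]
3 [-0.0052 -0.0185 -0.      0.0004  0.      0.3577]
```

>>> move_arm(deltas=[-0.0012, -0.0026, 0, 0, 0, 0.061, 0, -0.0023, -0.0053, 0, 0, 0, 0.113, 0, -0.0032, -0.0081, 0, 0, 0, 0.166, 0, -0.0039, -0.0109, 0, 0, 0, 0.218, 0, -0.0046, -0.0137, 0, 0, 0, 0.27, 0, -0.005, -0.0166, 0, 0, 0, 0.323, 0, -0.005, -0.0166, 0, 0, 0, 0.323, 0, -0.005, -0.0166, 0, 0, 0, 0.323, 0])

```text
t: 5.28
tool_pos: [0.5889, 0.1209, 0.1026]
orientation: [-0.139, 3.139, -0.0]
force: [0.2, -0.3, 0.0]
opening: 0.0004
gripper_force: 0.0
```

Run:
```python
from h import *
np.set_printoptions(precision=4,suppress=True)
s=robot.read_state();print(s["tool_pos"],s["force"])
im,d=robot.read_camera("side");cv2.imwrite("pics/s2.png",cv2.resize(im[130:270,270:400],None,fx=4,fy=4,interpolation=2)[:,:,::-1])
for f in(1,-3,-6,-9,-12,-15,-18,-21,-24,-27):print(f,row(*pushpose(f,.0245,z=s["tool_pos"][2]),s))
```

```text
[0.5889 0.1209 0.1026] [ 0.1884 -0.2796  0.027 ]
1 [-0.0017 -0.0035  0.     -0.      0.      0.0709]
-3 [-0.003  -0.0071  0.     -0.      0.      0.1407]
-6 [-0.0038 -0.0099  0.     -0.      0.      0.193 ]
-9 [-0.0045 -0.0127  0.     -0.      0.      0.2454]
-12 [-0.005  -0.0156  0.     -0.      0.      0.2978]
-15 [-0.0054 -0.0185  0.     -0.      0.      0.3501]
-18 [-0.0056 -0.0214  0.     -0.      0.      0.4025]
-21 [-0.0057 -0.0243  0.     -0.      0.      0.4548]
-24 [-0.0056 -0.0272  0.     -0.      0.      0.5072]
-27 [-0.0054 -0.0301  0.     -0.      0.      0.5596]
```

View pics/s2.png

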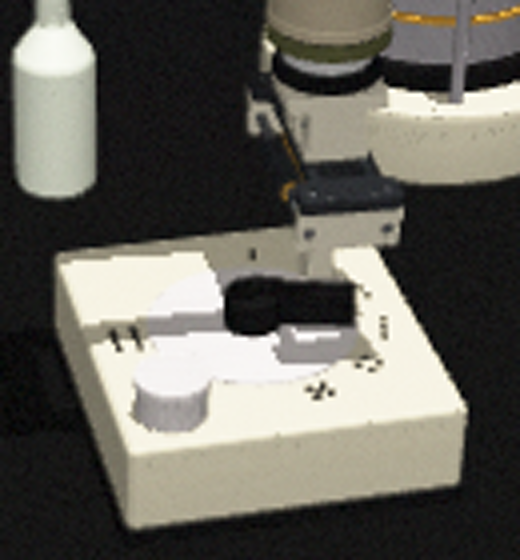

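The force is back to zero and the lever has swung on, away from the fingers to about the three-dot mark (crop 383,325). Now the second click.

>>> move_arm(deltas=[-0.0017, -0.0035, 0, 0, 0, 0.071, 0, -0.003, -0.0071, 0, 0, 0, 0.141, 0, -0.0038, -0.0099, 0, 0, 0, 0.193, 0, -0.0045, -0.0127, 0, 0, 0, 0.245, 0, -0.005, -0.0156, 0, 0, 0, 0.298, 0, -0.0054, -0.0185, 0, 0, 0, 0.35, 0, -0.0056, -0.0214, 0, 0, 0, 0.4025, 0, -0.0057, -0.0243, 0, 0, 0, 0.455, 0, -0.0056, -0.0262, 0, 0, 0, 0.49, 0, -0.0056, -0.0262, 0, 0, 0, 0.49, 0, -0.0056, -0.0262, 0, 0, 0, 0.49, 0])

```text
t: 6.7
tool_pos: [0.5967, 0.0953, 0.1026]
orientation: [-0.627, -3.078, 0.0]
force: [0.1, 0.7, 0.3]
opening: 0.0004
gripper_force: 0.0
```

>>> move_arm(deltas=[0, 0.01, 0, 0, 0, 0, 0, 0, 0.025, 0, 0, 0, 0, 0, 0, 0.035, -0.02, 0, 0, 0, 0, 0, 0.035, -0.07, 0, 0, 0, 0, 0, 0.035, -0.12, 0, 0, 0, 0, 0, 0.035, -0.12, 0, 0, 0, 0])

```text
t: 7.45
tool_pos: [0.614, 0.1287, 0.2308]
orientation: [0.625, 3.068, 0.006]
force: [0.6, -0.8, -0.3]
opening: 0.0004
gripper_force: 0.0
```

Run:
```python
from h import *
np.set_printoptions(precision=4,suppress=True)
s=robot.read_state();print(s["t"],s["tool_pos"],s["q"],s["orientation"])
im,d=robot.read_camera("side");cv2.imwrite("pics/s3.png",cv2.resize(im[130:350,250:420],None,fx=3.4,fy=2.7,interpolation=2)[:,:,::-1])
print(proj("side",np.r_[AX,.12]))
for a in (-6.5,-36.5,-66.5):
  u=proj("side",np.r_[AX+.072*np.array([np.cos(np.radians(a)),np.sin(np.radians(a))]),.119]);print(a,u,(u-[250,130])*[3.4,2.7])
# start button by side depth
for l in("start_top","lever_tip"):
  for r in robot.recognise("side",l)[:2]:print(l,r,atz("side",r["uv"],.072),d[int(r["uv"][1]),int(r["uv"][0])],atdepth("side",r["uv"],d[int(r["uv"][1]),int(r["uv"][0])]))
print("side d",[round(float(atdepth("side",u,d[int(u[1]),int(u[0])])[2]),4) for u in((326,301),(327,301),(327,300),(326,300),(328,301))])
dt=np.load("top0.npy")
for v in range(230,240):print([round(float(atdepth("top",(u,v),dt[v,u])[2]),3) for u in range(407,418)])
```

```text
7.45 [0.614  0.1287 0.2308] [ 0.1249  0.192   1.4179  0.      1.52   -1.044 ] [0.6249 3.0676 0.0059]
[332.9925 199.3637]
-6.5 [358.4721 200.4221] [368.8052 190.1397]
-36.5 [355.3551 207.2741] [358.2073 208.6399]
-66.5 [345.9615 212.2321] [326.2691 222.0267]
start_top {'uv': [324.6, 296.5], 'confidence': 0.65} [ 0.4848 -0.2619  0.072 ] 1.4111589 [ 0.4841 -0.2678  0.0773]
start_top {'uv': [341.6, 209.4], 'confidence': 0.65} [0.5702 0.1121 0.072 ] 1.6649913 [0.5626 0.0604 0.1061]
lever_tip {'uv': [341.2, 206.2], 'confidence': 0.64} [0.571  0.1291 0.072 ] 1.6617403 [0.5614 0.0631 0.1151]
side d [0.071, 0.0758, 0.0804, 0.0715, 0.0757]
[0.066, 0.072, 0.078, 0.076, 0.073, 0.072, 0.074, 0.076, 0.075, 0.074, 0.068]
[0.072, 0.077, 0.073, 0.067, 0.07, 0.07, 0.069, 0.07, 0.071, 0.07, 0.073]
[0.081, 0.071, 0.068, 0.071, 0.072, 0.075, 0.074, 0.073, 0.076, 0.075, 0.076]
[0.073, 0.069, 0.069, 0.071, 0.071, 0.077, 0.072, 0.075, 0.074, 0.075, 0.075]
[0.077, 0.079, 0.073, 0.068, 0.068, 0.075, 0.068, 0.07, 0.072, 0.072, 0.073]
[0.074, 0.072, 0.075, 0.075, 0.073, 0.073, 0.072, 0.07, 0.07, 0.069, 0.075]
[0.064, 0.073, 0.073, 0.074, 0.074, 0.075, 0.073, 0.072, 0.071, 0.072, 0.073]
[0.067, 0.069, 0.074, 0.071, 0.073, 0.077, 0.075, 0.075, 0.073, 0.077, 0.075]
[0.061, 0.073, 0.07, 0.073, 0.067, 0.077, 0.072, 0.069, 0.075, 0.073, 0.074]
[0.061, 0.068, 0.071, 0.07, 0.069, 0.068, 0.081, 0.076, 0.071, 0.074, 0.064]
```

View pics/s3.png

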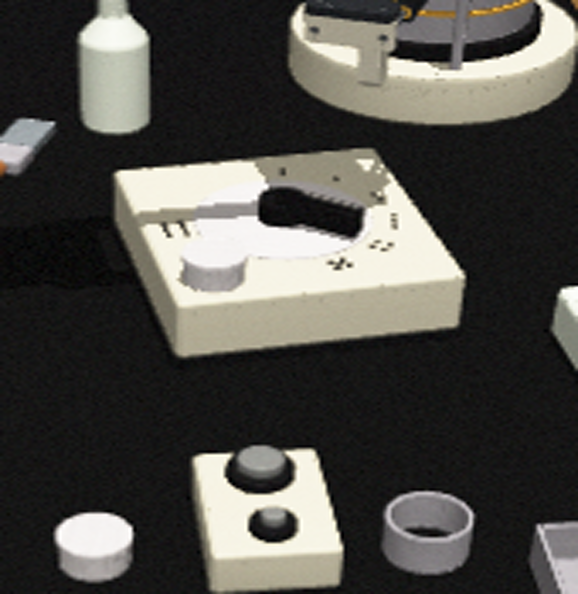

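The lever points at the four-dot mark: its tip is at crop (362,212), against a predicted (358,209) for speed 4. Next is the button, whose top is at about (0.4875, -0.271, 0.073).

Run:
```python
from h import *
np.set_printoptions(precision=4,suppress=True)
s=robot.read_state()
y=67;print(row([.4875,-.271,.2],y,s))
```

```text
[-0.043  -0.4152  0.0229  0.0002  0.0002 -0.0009]
```

>>> move_arm(deltas=[-0.005, -0.045, 0, 0, 0, 0, 0, -0.01, -0.095, 0, 0, 0, 0, 0, -0.015, -0.145, 0, 0, 0, 0, 0, -0.02, -0.195, 0, 0, 0, 0, 0, -0.026, -0.245, 0, 0, 0, 0, 0, -0.031, -0.295, 0.0, 0, 0, 0, 0, -0.036, -0.345, 0.01, 0, 0, 0, 0, -0.043, -0.385, 0.02, 0, 0, 0, 0, -0.043, -0.415, 0.023, 0, 0, 0, 0, -0.043, -0.415, 0.023, 0, 0, 0, 0, -0.043, -0.415, 0.023, 0, 0, 0, 0])

```text
t: 8.98
tool_pos: [0.4872, -0.2704, 0.1987]
orientation: [-0.628, -3.077, -0.002]
force: [0.6, 0.2, -0.2]
opening: 0.0005
gripper_force: 0.0
```

Run:
```python
from h import *
np.set_printoptions(precision=4,suppress=True)
s=robot.read_state();print(s["tool_pos"],s["force"])
print(row([.4875,-.271,.09],67,s))
```

```text
[ 0.4872 -0.2704  0.1987] [ 0.5786  0.224  -0.1955]
[-0.0007 -0.0006  0.1087  0.0008 -0.0018 -0.0015]
```

>>> move_arm(deltas=[0, 0, 0.05, 0, 0, 0, 0, 0, 0, 0.09, 0, 0, 0, 0, 0, 0, 0.106, 0, 0, 0, 0, 0, 0, 0.109, 0, 0, 0, 0, 0, 0, 0.112, 0, 0, 0, 0, 0, 0, 0.115, 0, 0, 0, 0, 0, 0, 0.115, 0, 0, 0, 0])

```text
t: 9.85
tool_pos: [0.4878, -0.2715, 0.0854]
orientation: [0.628, 3.077, -0.001]
force: [-0.8, -0.3, -0.6]
opening: 0.0002
gripper_force: 0.0
```

>>> move_arm(deltas=[0, 0, 0.001, 0, 0, 0, 0, 0, 0, 0.002, 0, 0, 0, 0, 0, 0, 0.003, 0, 0, 0, 0, 0, 0, 0.004, 0, 0, 0, 0, 0, 0, 0.004, 0, 0, 0, 0])

```text
t: 10.48
tool_pos: [0.4876, -0.2714, 0.0809]
orientation: [0.628, 3.078, -0.0]
force: [-0.4, -0.3, 3.1]
opening: 0.0001
gripper_force: 1.4
```

Contact on the button (3 N). I'll continue to the bottom.

>>> move_arm(deltas=[0, 0, 0.001, 0, 0, 0, 0, 0, 0, 0.002, 0, 0, 0, 0, 0, 0, 0.003, 0, 0, 0, 0, 0, 0, 0.003, 0, 0, 0, 0])

```text
t: 10.98
tool_pos: [0.4876, -0.2713, 0.0778]
orientation: [0.628, 3.078, -0.0]
force: [-0.3, -1.2, 4.5]
opening: 0.0004
gripper_force: 2.2
```

>>> move_arm(deltas=[0, 0, 0.001, 0, 0, 0, 0, 0, 0, 0.002, 0, 0, 0, 0, 0, 0, 0.002, 0, 0, 0, 0])

```text
t: 11.35
tool_pos: [0.4877, -0.2714, 0.0771]
orientation: [0.628, 3.078, -0.001]
force: [-4.6, 1.9, 15.1]
opening: 0.0003
gripper_force: 7.8
```

It has hit a hard stop at 15 N, after about 6 mm of travel at about 5 N. Now I'll release and retreat.

>>> move_arm(deltas=[0, 0, 0, 0, 0, 0, 0, 0, 0, -0.01, 0, 0, 0, 0, 0, 0, -0.05, 0, 0, 0, 0, -0.03, 0.02, -0.11, 0, 0, 0, 0, 0.04, 0.15, -0.13, 0, 0, 0, 0, 0.1, 0.2, -0.14, 0, 0, 0, 0, 0.15, 0.25, -0.14, 0, 0, 0, 0, 0.15, 0.25, -0.14, 0, 0, 0, 0, 0.15, 0.25, -0.14, 0, 0, 0, 0, 0.15, 0.25, -0.14, 0, 0, 0, 0])

```text
t: 12.6
tool_pos: [0.4464, 0.0202, 0.2156]
orientation: [-0.622, -3.079, -0.001]
force: [-0.4, -0.5, -1.1]
opening: 0.0002
gripper_force: 0.0
```

Run:
```python
from h import *
s=robot.read_state();print(s["t"],s["tool_pos"],s["force"])
a=robot.read_camera("side")[0][130:350,250:420];b=robot.read_camera("top")[0][155:275,200:470]
o=np.vstack([np.hstack([cv2.resize(a,(420,420),interpolation=2)]),]);
c=np.zeros((590,600,3),np.uint8);c[:330,:255]=cv2.resize(a,(255,330),interpolation=2);c[330:,:585]=cv2.resize(b,(585,260),interpolation=2)
cv2.imwrite("pics/end.png",c[:,:,::-1])
```

```text
12.6 [0.44637608 0.02023413 0.21555736] [-0.41907098 -0.47238257 -1.10668881]
```

View pics/end.png

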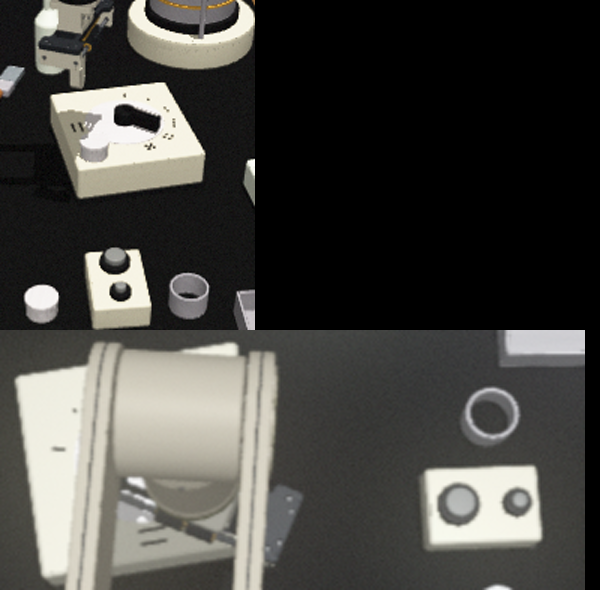

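The lever still points at the four dots, around (160,122), both buttons are up, the tins and ring have not moved, and the arm is clear. I'm handing in.

```bash
python3 -c "
from plant import robot
print(robot.close_job())"
```

```text
the job is handed in; nothing more can be done
None
```

I pushed the selector from 2 to 4 with the closed fingertips, pressed the larger button down to its stop and released it, and handed the job in; the last pictures show the lever at 4 and both buttons up, but the hand-in returned no verdict.

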